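# Turn the valve cover over with the spatula

### The job

Take the spatula by its red grip, work its blade under the blue valve cover on the stand's lower step, and with a turn of the wrist tip the cover over the step edge so that it lies bare side up on the upper step. Push it with the blade until it is flush against the yellow stop, then lay the spatula flat on its green mat and let go. Touch the cover with the spatula only, tip it rather than lifting it clear or tossing it, press gently, and leave the other parts alone.

Things in the scene. Friction and masses are not known exactly. Their poses are not given: they have to be found in the camera images.
- cover: Valve cover: rigid plate 100 (x) x 90 (y) x 9 mm, 0.21 kg +-30 %. Starts blue face up (+z side); the underside is bare metal with a black ring, bevelled all round: a slope 3 mm high and 9 mm deep, so a thin blade sliding on the step gets under it; above that the edge is upright, 6 mm. Origin: centre of the bare face (underside at the start); z points out of the blue face, so down once turned over.
- stand: Fixed turning stand. Origin: at bench level under the middle of the step edge; y points from the lower to the upper step, x along the edge. Lower step: bare metal, top 70 mm above the bench, y -112 to 0 mm, x -80 to 80 mm. Upper step: grey, top 76 mm up, y 0 to 135 mm. Beyond the -y end the bench is clear, and the space below is open up to the legs at y = -80 mm: room for the grip to dip.
- stand_edge (a point): Middle of the top of the step edge between the lower and the upper step (stand y = 0, z = 76 mm). The edge is 6 mm high and the cover is tipped over it towards the stand's +y. The cover starts on the lower step, its 100 mm sides along the edge, its far side 0 to 6 mm from the edge.
- stand_stop (a point): Foot of the yellow stop's face, middle (stand y = 120 mm, z = 76 mm). The stop is a bar 130 mm long (along x), 14 mm thick, 22 mm high. Axes as the stand's. When home, the turned cover's origin is at stand y = 75 mm, z = 85 mm.
- spatula: Spatula, 0.17 kg: upright red grip, a block 26 mm (x) by 32 mm (y), z 3 to 63 mm, on a foot plate 34 mm wide, 3 mm thick, x -29 to 35 mm; steel blade 2 mm thick, 60 mm wide, x 35 to 135 mm. Origin: underside, below the grip's middle; x points to the blade's tip, z up the grip. Stands flat on the mat by itself. How far the blade is bent up is not measured: see spatula_grip.
- spatula_grip (a point): Middle of the place to grip, on the red block 45 mm above the spatula's underside; axes as the spatula's. The blade is held by a stiff friction pivot at its root (spatula x = 35 mm, z = 0) and is bent up by an unknown 0 to 0.14 rad, so its tip's underside stands 0 to 14 mm above the foot plate's underside: find the tip by feel. The pivot gives way only above 25 N at the tip.
- mat: Green tool mat, fixed, 160 mm (x) by 260 mm (y), 3 mm thick. Origin: centre of its underside. The spatula starts on it.
- bolt_bin: Bystander: blue bin of bolts, 100 x 130 x 55 mm. Origin: centre of its underside.
- valve_block: Bystander: aluminium valve block, 55 x 90 x 57 mm. Origin: centre of its underside.
- fitting: Bystander: round brass fitting, 38 mm across, 46 mm high. Origin: centre of its underside.
There are look-alikes about, which are no part of the job. What is meant by the cover is not brown, and is the larger of those in its own colour.

How it is judged:
By the outcome, as a careful person would: the job done as asked, in the order asked, and still so for the second after the job is handed in, with the robot touching nothing.
It also fails if it takes over 62 s, if anything falls off the work surface, if the arm or the gripper's body presses on something with over 40 N, if the wrist force passes 120 N, or if a joint passes its speed limit or range.

### The arm

A 6-joint arm with a two-finger parallel gripper is mounted at the origin on the work surface. World frame = base frame: x ahead of the robot, y to its left, z up, the work surface at z = 0. Lengths are in m, angles in rad, forces in N, time in s.
With the tool pointing down it reaches from about 0.25 to 0.775 m from the base axis. Payload 4 kg.
Tool frame: the origin (TCP) lies at the centre of the arm's flange, where the gripper is bolted on; the fingertips stand 199 mm ahead of it and the grasp point (between the pads) lies 180 mm ahead of it; z points along the fingers, y is the line along which they close (so a half turn about z gives the same grasp; the last joint's range is limited). The gripper opens to 94 mm and grips with 3 to 60 N. Pads are 16 mm wide; open, the fingers measure 119 mm over their backs; the gripper's body (75 mm by 177 mm) begins 78 mm behind the grasp point.
Start: joints at [-1.427, 0.087, 1.371, -0, 1.684, -0.103], TCP at [0.134, -0.533, 0.405] pointing down, gripper open.
Joint ranges: [-3.1, 3.1], [-0.76, 2.03], [0.27, 2.55], [-1.08, 4.22], [0.17, 2.65], [-2.57, 2.57]. Speed limits (rad/s): [2.79, 2.79, 3.14, 3.14, 3.14, 3.14].

### API

Orientations are given as [roll, pitch, yaw] about the fixed x, y, z axes, in that order (R = Rz(yaw) Ry(pitch) Rx(roll)).
In Python, from bench import robot, eyes, models gives the robot as it stands.
- The arm moves only by the tool step_arm, never from a script. Its argument "commands" is a list that holds one entry, the list of rows, each a list of 7 numbers: the shift along the tool's x, y, z in mm, then the turn, a rotation vector about the tool's x, y, z in rad, then the finger opening in mm, from 0 to 94. In form: [[[tx, ty, tz, wx, wy, wz, gripper], ...]]. A call has 1 to 20 rows; each row shifts and turns the commanded pose from where the row before left it, along the tool's axes as they then stand; what a row does not reach is not made up. A row lasts 1/8 s, in which the tool goes at most 62.5 mm and 10.7 degrees, less where a joint would pass 70% of its speed; a pose out of reach is approached as far as the arm can. A call is refused whole if a number of a shift passes 62.5 or a number of a turn 0.188, either way. A call with a gripper value outside its range is refused whole. The fingers move at their own pace and stop on an object; the grip force is fixed at half the most. Time passes only in rows, so rows that do not move let the fingers close. It gives the time, the measured TCP pose, the force, the opening and the grip force at its end, in the units of the state.
- robot.get_obs(): the state, without advancing time (a new reading comes with each control period).
- eyes.snapshot(name): name is "side" or "top" or "wrist"; returns a dict with "color" (400x640x3 uint8, red, green, blue), "camera_matrix" (3x3 intrinsics, pixels), "eye" and "rotation" of the camera in the world; the wrist camera has in their place "tool_from_camera" (4x4, takes a point from camera to tool coordinates, whose origin is the TCP and whose axes are the flange's). Camera axes: x right, y up, looking along -z (the intrinsics and any distortion apply to the point x, -y, -z); pixel columns grow to the right and rows downward; lengths in m; the calibration is good to about 2 mm. A picture is of the moment at which its call begins: read the wrist's pose just before it. There is no depth.
- robot.close_job(): hands the job in; it is judged then, once.
Trained networks look in a picture, given as the dict that the camera call returned (one of the last four; its "shot" number tells which), for a name from the list of things; names that differ only in an ending like _2 or _b are one class to them, and where a whole thing is asked for, a point or a joint stands for the part that bears it (a point fixed in the world has none). Each returns a list of dicts, best first, with "confidence" (0 to 1); they miss things now and then, are a little off and sometimes report something else, mostly with a low value. They report only what shows in the picture. A call takes as long as a camera call. They do not tell look-alikes from the thing itself.
- models.masks_of(picture, query): "mask" (400x640 bool, what is visible of it) and "xy" ([column, row] in pixels, amid what is visible of it).
- models.tip_of(picture, query): "xy" ([column, row] in pixels: a listed point, or the origin of a listed thing).
The state is a dict: "time": time; "joint_positions": joint angles; "qvel": joint speeds; "joint_torque": joint torques, N m; "tool_pos": TCP position; "ee_rot": TCP orientation; "wrist_force": force on the tool from outside, world axes, zero at the start; "wrist_torque": the same for the moment, N m; "width": finger opening in m; "finger_force": force on a finger pad.
Only numpy, scipy, OpenCV 4.12 (cv2) and the standard library are available. Lean on these libraries where they do the work, as an engineer would, in place of code of your own. Each camera call takes 0.05 s, during which the arm holds its last target. There are 200 camera calls.

## Working session

There is one attempt and no reset: what is moved stays moved. The work goes in short steps, Python scripts to look and compute and a tool call to move; the robot and the scene stay as the last step left them, time stands still between calls to the robot, and variables do not carry over. Pictures are saved under pics/ and viewed, at most 10 in all, crops included, and the job is handed in when it is done.

Besides the shell and the picture viewer there is one more tool, called after ">>>" as name(argument=value, ...) on one line, values as JSON. step_arm: Moves the arm, as the interface text tells. Its arguments: {"type":"object","properties":{"commands":{"type":"array"}},"required":["commands"]}

```bash
ls; mkdir -p pics; python3 - <<'E'
from bench import robot, eyes, models
import cv2,numpy as np
o=robot.get_obs(); print(o)
for n in ["top","side"]:
    p=eyes.snapshot(n); cv2.imwrite(f"pics/{n}1.png",p["color"][:,:,::-1]); print(n,p["camera_matrix"],p["eye"],p["rotation"],[k for k in p])
    for q in ["cover","stand_edge","stand_stop","spatula","spatula_grip","mat"]:
        print(q,[(np.round(d["xy"],1).tolist(),round(d["confidence"],2)) for d in models.tip_of(p,q)])
E
```

```text
pics
{'time': 0.0, 'joint_positions': array([-1.42711668e+00,  8.79569293e-02,  1.37224983e+00,  1.77832890e-05,
        1.68360058e+00, -1.03119847e-01]), 'qvel': array([0.00130428, 0.00054594, 0.00026701, 0.00063717, 0.00061077,
       0.00087946]), 'joint_torque': array([ 1.43688696e-03, -3.40181029e+01, -3.02425218e+01,  7.20451679e-02,
        3.31787718e-02, -1.76135422e-04]), 'tool_pos': array([ 0.13433732, -0.53322614,  0.40350489]), 'ee_rot': array([-3.13939155e+00, -2.45553942e-04,  2.46801201e-01]), 'wrist_force': array([ 0.44131461, -0.23918058, -0.70345492]), 'wrist_torque': array([-0.02235459,  0.0121949 ,  0.02804372]), 'finger_force': 0.0, 'width': 0.09417077135323632}
top [[384.65294469   0.         319.0693199 ]
 [  0.         384.65294469 197.90087987]
 [  0.           0.           1.        ]] [0.49266013 0.00416814 1.18170436] [ 0.11617722  0.01875137 -1.55287214] ['color', 'camera_matrix', 'eye', 'rotation', 'shot']
cover [([328.1, 142.8], 0.72), ([298.4, 179.5], 0.68), ([198.6, 210.2], 0.68), ([317.9, 242.6], 0.58)]
stand_edge [([304.2, 242.8], 0.78)]
stand_stop [([305.5, 243.7], 0.33)]
spatula [([440.7, 253.3], 0.97)]
spatula_grip [([445.9, 253.7], 0.86), ([202.4, 263.1], 0.62)]
mat [([429.0, 251.1], 0.95)]
side [[369.69283624   0.         324.43371187]
 [  0.         369.69283624 200.51468592]
 [  0.           0.           1.        ]] [ 0.29758416 -0.67780586  0.69049498] [ 8.82772853e-01 -2.70306662e-04 -4.46689051e-01] ['color', 'camera_matrix', 'eye', 'rotation', 'shot']
cover [([328.5, 197.5], 0.7), ([275.8, 209.4], 0.69), ([381.1, 202.2], 0.66), ([245.3, 181.6], 0.37)]
stand_edge [([269.3, 202.4], 0.97)]
stand_stop [([243.8, 181.5], 0.75)]
spatula [([327.2, 351.4], 0.88)]
spatula_grip [([326.9, 338.5], 0.73)]
mat [([318.4, 330.2], 0.84)]
```

View pics/top1.png

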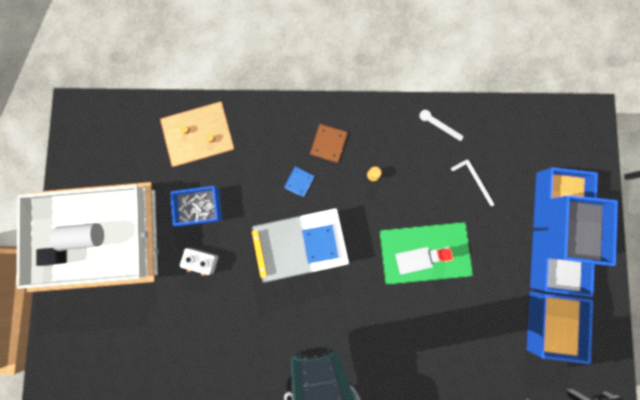

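View pics/side1.png

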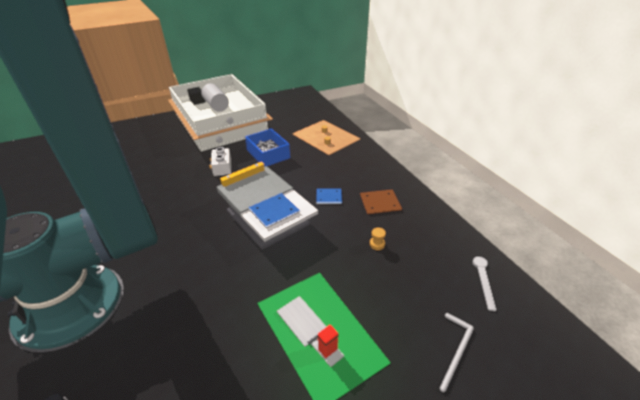

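The top view shows the stand at about (300,245), with its yellow stop at the left and the blue cover at (321,243). The spatula's red grip is at (445,255) on the green mat, with the blade pointing left towards the stand. The smaller blue plate and the brown plate are the look-alikes.

```bash
cat > h.py <<'E'
import numpy as np,cv2
from scipy.spatial.transform import Rotation as R
from bench import robot,eyes,models
def cam(p,o=None):
    if "eye" in p: return np.array(p["eye"]),R.from_euler("xyz",p["rotation"]).as_matrix()
    T=np.array(p["tool_from_camera"]);Rt=R.from_euler("xyz",o["ee_rot"]).as_matrix()
    return o["tool_pos"]+Rt@T[:3,3],Rt@T[:3,:3]
def plane(p,uv,z,o=None):
    e,r=cam(p,o);uv=np.atleast_2d(np.array(uv,float))
    d=np.c_[uv,np.ones(len(uv))]@np.linalg.inv(p["camera_matrix"]).T*[1,-1,-1]@r.T
    return e+d*((z-e[2])/d[:,2])[:,None]
def blob(p,lo,hi,near,o=None):
    m=cv2.inRange(cv2.cvtColor(p["color"],cv2.COLOR_RGB2HSV),lo,hi)
    n,l,s,c=cv2.connectedComponentsWithStats(m)
    k=[i for i in range(1,n) if s[i,4]>15]
    i=min(k,key=lambda i:np.hypot(*(c[i]-near)))
    ys,xs=np.where(l==i);return np.c_[xs,ys]
def rect(p,px,z,o=None):
    w=plane(p,px,z,o)[:,:2]*1000
    (c,s,a)=cv2.minAreaRect(w.astype(np.float32));return np.round(c,1),np.round(s,1),round(a,1)
def m1(p,q): return [(np.round(d["xy"],1).tolist(),round(d["confidence"],2)) for d in models.tip_of(p,q)]
BLUE=((100,150,60),(125,255,255));YEL=((20,150,120),(30,255,255));RED=((0,180,90),(8,255,255));RED2=RED;GRN=((55,120,60),(75,255,255))
E
python3 - <<'E'
from h import *
p=eyes.snapshot("top")
for n,c,near,z in [("cover",BLUE,(321,243),.079),("stop",YEL,(261,254),.098),("red",RED,(446,255),.066),("mat",GRN,(428,252),.003)]:
    b=blob(p,*c,near);print(n,len(b),b.mean(0),rect(p,b,z))
hsv=cv2.cvtColor(p["color"],cv2.COLOR_RGB2HSV)
b=blob(p,(0,0,140),(179,60,255),(410,262));print("blade",len(b),b.mean(0),rect(p,b,.008))
for u in [(336,235),(280,247),(340,210),(410,262),(437,257)]:print(u,hsv[u[1],u[0]])
p=eyes.snapshot("side")
for n,c,near,z in [("cover",BLUE,(275,209),.079),("stop",YEL,(243,175),.098),("red",RED,(328,337),.066),("mat",GRN,(318,330),.003)]:
    b=blob(p,*c,near);print(n,len(b),b.mean(0),rect(p,b,z))
for q,z in [("stand_edge",.076),("stand_stop",.076),("spatula_grip",.048),("cover",.07),("mat",0)]:
    for xy,c in m1(p,q): print(q,c,plane(p,xy,z)[0]*1000)
big=lambda n,x0,x1,y0,y1:None
E
python3 - <<'E'
import cv2
a=cv2.imread("pics/top1.png")[195:295,240:480];cv2.imwrite("pics/crop1.png",cv2.resize(a,(792,330),interpolation=cv2.INTER_CUBIC))
E
```

```text
cover 887 [319.89740699 243.62795941] (array([490.3,  22.7]), array([88.3, 80.9]), 11.6)
stop 189 [258.49206349 253.32804233] (array([459.7, 193.5]), array([80. , 18.6]), 13.4)
red 110 [445.07272727 254.47272727] (array([ 465.6, -335. ]), array([25.4, 34.1]), 1.1)
mat 3667 [426.61821653 251.06053995] (array([ 469. , -295.3]), array([164.1, 264.2]), 6.6)
blade 794 [415.85138539 259.74433249] (array([ 448.1, -269.5]), array([ 61.9, 123.5]), 13.9)
(336, 235) [102   5 233]
(280, 247) [ 60   5 218]
(340, 210) [10 13 57]
(410, 262) [120   1 249]
(437, 257) [  1  22 243]
cover 702 [273.52849003 208.83048433] (array([489.2,  20.1]), array([90.3, 79.3]), 10.8)
stop 354 [241.35875706 173.83615819] (array([456.1, 178.9]), array([132.5,  41.6]), 14.9)
red 407 [327.81818182 340.22850123] (array([ 458.2, -356.6]), array([48.8, 40.8]), 17.9)
mat 7100 [325.33098592 340.85816901] (array([ 467.6, -297.5]), array([162. , 262.5]), 6.7)
stand_edge 0.65 [489.26321549  60.64119752  76.        ]
stand_edge 0.26 [ 663.5366381  -201.54066557   76.        ]
stand_stop 0.59 [456.65367464 182.19489942  76.        ]
stand_stop 0.39 [ 447.6193535  -340.71088685   76.        ]
spatula_grip 0.78 [ 463.09823837 -346.41287244   48.        ]
cover 0.65 [492.93795193  33.58725817  70.        ]
cover 0.65 [749.18942845 -69.83685595  70.        ]
cover 0.61 [ 6.36970317e+02 -8.94422208e-02  7.00000000e+01]
mat 0.56 [ 463.86761229 -297.16399258    0.        ]
```

View pics/crop1.png

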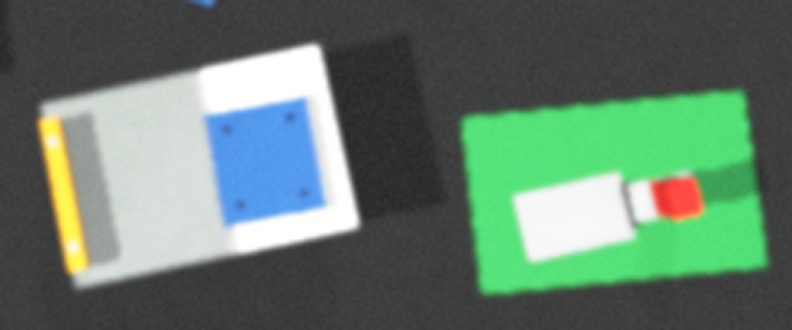

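>>> step_arm(commands=[[[38.8,-39.5,0,0,0,0,94],[38.8,-39.5,0,0,0,0,94],[38.8,-39.5,0,0,0,0,94],[38.8,-39.5,0,0,0,0,94],[38.8,-39.5,0,0,0,0,94],[38.8,-39.5,0,0,0,0,94],[38.8,-39.5,0,0,0,0,94],[38.8,-39.5,0,0,0,0,94],[38.8,-39.5,0,0,0,0,94],[38.8,-39.5,0,0,0,0,94],[38.8,-39.5,0,0,0,0,94],[38.8,-39.5,0,0,0,0,94],[0,0,0,0,0,0,94]]])

```text
time: 2.68
tool_pos: [0.471, 0.0428, 0.4041]
ee_rot: [-3.141, 0.001, 0.253]
wrist_force: [-0.2, -1.0, -0.5]
width: 0.0939
finger_force: 0.0
```

```bash
python3 - <<'E'
from h import *
o=robot.get_obs();p=eyes.snapshot("wrist");np.savez("w1.npz",o=o,p=p,allow_pickle=True)
print(o["time"],o["tool_pos"],o["ee_rot"],o["joint_positions"],"\n",np.round(p["tool_from_camera"],3),p["camera_matrix"])
cv2.imwrite("pics/w1.png",p["color"][:,:,::-1])
for q in ["stand_edge","stand_stop","cover"]:print(q,m1(p,q))
E
```

```text
2.675 [0.47097112 0.04282444 0.40413837] [-3.14073853e+00  7.28132834e-04  2.52662845e-01] [-2.94916693e-02 -8.53189803e-02  1.54447970e+00  6.21557739e-04
  1.68336906e+00  1.28871166e+00] 
 [[-0.001  0.966  0.258  0.075]
 [ 1.     0.001  0.001  0.001]
 [ 0.001  0.258 -0.966  0.02 ]
 [ 0.     0.     0.     1.   ]] [[321.71623547   0.         318.71561019]
 [  0.         321.71623547 199.37247002]
 [  0.           0.           1.        ]]
stand_edge [([299.0, 167.3], 0.95)]
stand_stop [([174.5, 163.6], 0.95), ([342.8, 176.7], 0.53)]
cover [([343.9, 176.3], 0.87)]
```

View pics/w1.png

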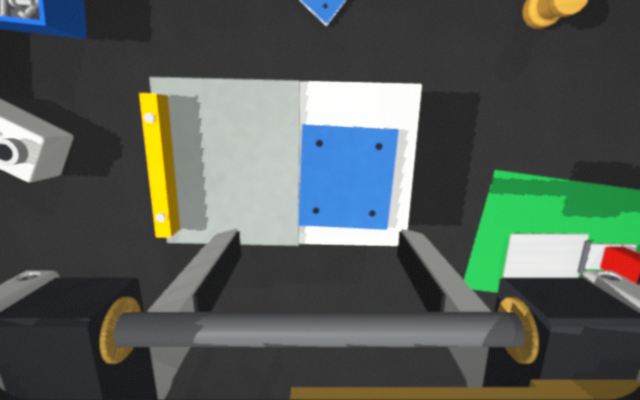

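The wrist view shows the stand clearly. Its top corners are (151,78), (300,82) and (421,84), and its lower corners are (410,245) and (299,245). The blue cover spans (302,125) to (388,229), with its far side at the step edge.

```bash
python3 - <<'E'
from h import *
from scipy.optimize import least_squares
d=np.load("w1.npz",allow_pickle=True);o=d["o"].item();p=d["p"].item()
P=[((151,78),80,135,76),((300,82),80,0,76),((421,84),80,-112,70),((410,245),-80,-112,70),((299,245),-80,0,76)]
W=np.array([plane(p,u,z/1000,o)[0,:2]*1000 for u,x,y,z in P]);L=np.array([[x,y] for _,x,y,_ in P])
rot=lambda a:np.array([[np.cos(a),-np.sin(a)],[np.sin(a),np.cos(a)]])
s=least_squares(lambda v:(L@rot(v[2]).T+v[:2]-W).ravel()/[1]*1,[480,60,.23])
print("stand",s.x,np.round(s.fun,1))
for u in [(302,125),(398,130),(388,229),(300,225)]:
    w=plane(p,u,.079,o)[0,:2]*1000;print(w,(w-s.x[:2])@rot(s.x[2]))
for q,z,xy in [("edge",.076,(299,167.3)),("stop",.076,(174.5,163.6))]:
    w=plane(p,xy,z,o)[0,:2]*1000;print(q,w,(w-s.x[:2])@rot(s.x[2]))
E
```

```text
stand [4.89051838e+02 6.51198332e+01 2.37982160e-01] [-0.8  0.1  0.8 -0.2  0.7 -1.  -0.4  2.7 -0.3 -1.7]
[529.73267994  73.30773739] [41.46451263 -1.63305536]
[547.54747092 -14.07187618] [ 38.17814815 -90.74962763]
[452.11611441 -34.65472713] [-59.41578225 -88.25517202]
[434.1335921   52.14227796] [-56.42976706   0.33475357]
edge [490.14953015  66.83123828] [1.47020472 1.40439791]
stop [463.71243519 183.89469319] [  3.37501157 121.40083193]
```

>>> step_arm(commands=[[[-14.4,52.2,10,0,0,0,94],[-14.4,52.2,10,0,0,0,94],[-14.4,52.2,10,0,0,0,94],[-14.4,52.2,10,0,0,0,94],[-14.4,52.2,10,0,0,0,94],[-14.4,52.2,10,0,0,0,94],[-14.4,52.2,10,0,0,0,94],[0,0,0,0,0,0,94]]])

```text
time: 3.88
tool_pos: [0.4592, -0.3431, 0.3333]
ee_rot: [-3.14, 0.002, 0.239]
wrist_force: [-0.1, 1.3, -0.6]
width: 0.094
finger_force: 0.0
```

```bash
python3 - <<'E'
from h import *
o=robot.get_obs();p=eyes.snapshot("wrist");np.savez("w2.npz",o=o,p=p,allow_pickle=True)
print(o["time"],o["tool_pos"],o["ee_rot"])
cv2.imwrite("pics/w2.png",p["color"][:,:,::-1])
for q,z in [("spatula",.003),("spatula_grip",.048)]:
    for xy,c in m1(p,q):print(q,xy,c,plane(p,xy,z,o)[0]*1000)
E
```

```text
3.875 [ 0.45919571 -0.34311735  0.33327253] [-3.14041416e+00  2.04284737e-03  2.39083436e-01]
spatula [322.8, 184.0] 0.92 [ 467.23927757 -345.78825148    3.        ]
spatula_grip [318.1, 197.3] 0.67 [ 464.48053793 -341.85894644   48.        ]
```

View pics/w2.png

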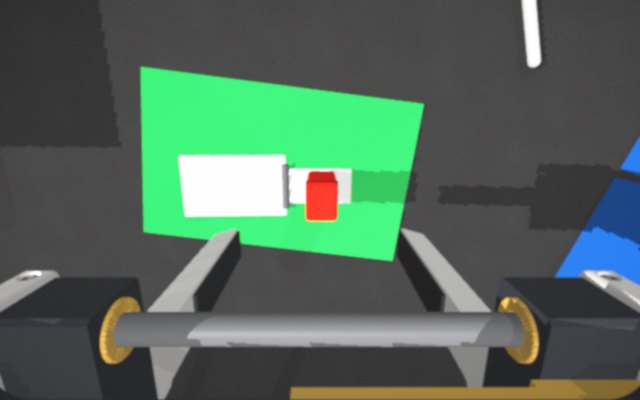

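The spatula lies aligned with the gripper. Its red grip top spans about (306–337, 182–221), and its blade runs from the root at column 286 to the tip at column 183.

```bash
python3 - <<'E'
from h import *
d=np.load("w2.npz",allow_pickle=True);o=d["o"].item();p=d["p"].item()
for uv,z in [((321.5,201.5),.066),((286.5,186),.006),((183,186),.012),((350.5,186.5),.006),((180,155),.01),((187,216),.01)]:print(uv,plane(p,uv,z,o)[0]*1000)
E
```

```text
(321.5, 201.5) [ 466.36252593 -344.26108212   66.        ]
(286.5, 186) [ 457.53048554 -311.57069684    6.        ]
(183, 186) [ 435.50033523 -215.30962682   12.        ]
(350.5, 186.5) [ 471.84736974 -372.53345188    6.        ]
(180, 155) [ 464.03023576 -207.95529387   10.        ]
(187, 216) [ 405.42078259 -222.363767     10.        ]
```

>>> step_arm(commands=[[[6.4,2.5,25,0,0,0,94],[0,0,40,0,0,0,94],[0,0,30,0,0,0,94],[0,0,10.3,0,0,0,94],[0,0,0,0,0,0,60],[0,0,0,0,0,0,20],[0,0,0,0,0,0,10],[0,0,0,0,0,0,10],[0,0,0,0,0,0,10],[0,0,0,0,0,0,10]]])

```text
time: 5.28
tool_pos: [0.4684, -0.3398, 0.2294]
ee_rot: [3.141, 0.0, 0.247]
wrist_force: [-0.1, -0.7, -0.1]
width: 0.0374
finger_force: 0.0
```

>>> step_arm(commands=[[[0,0,0,0,0,0,10],[0,0,0,0,0,0,10],[0,0,0,0,0,0,10]]])

```text
time: 5.65
tool_pos: [0.4684, -0.3399, 0.2295]
ee_rot: [3.141, -0.0, 0.247]
wrist_force: [0.2, -1.4, 0.1]
width: 0.0253
finger_force: 30.0
```

>>> step_arm(commands=[[[0,0,-25,0,0,0,10],[0,0,-35,0,0,0,10],[22.3,-39.6,-10,0,0,0,10],[22.3,-39.6,-10,0,0,0,10],[22.3,-39.6,-10,0,0,0,10],[22.3,-39.6,-10,0,0,0,10],[22.3,-39.6,-10,0,0,0,10],[0,0,0,-0.1,0,0.009,10],[0,0,0,-0.1,0,0,10],[0,0,0,0,0,0,10],[0,0,0,0,0,0,10]]])

```text
time: 7.02
tool_pos: [0.528, -0.1205, 0.3389]
ee_rot: [2.944, 0.001, 0.238]
wrist_force: [-0.0, 0.6, -2.1]
width: 0.026
finger_force: 30.0
```

```bash
cat >> h.py <<'E'
S0=np.array([489.,65.]);SY=.238
def st(o):
    "TCP in stand x,s,z mm, pitch phi (tip up +), yaw err; force in stand axes"
    c,s=np.cos(SY),np.sin(SY);M=np.array([[c,s,0],[-s,c,0],[0,0,1]])
    t=M@(o["tool_pos"]*1000-[*S0,0]);Rt=M@R.from_euler("xyz",o["ee_rot"]).as_matrix()
    return dict(t=round(o["time"],2),tcp=np.round(t,1),phi=round(np.arctan2(Rt[1,2],-Rt[2,2]),4),toolx=np.round(Rt[:,0],3),F=np.round(M@o["wrist_force"],1),w=round(o["width"]*1000,1))
E
python3 - <<'E'
from h import *
o=robot.get_obs();p=eyes.snapshot("side");print(st(o))
a=p["color"][100:300,180:440,::-1];cv2.imwrite("pics/s2.png",cv2.resize(a,(780,600),interpolation=cv2.INTER_CUBIC))
E
```

```text
{'t': 7.03, 'tcp': array([  -5.9, -189.4,  338.9]), 'phi': np.float64(-0.1977), 'toolx': array([ 1.   , -0.   , -0.001]), 'F': array([ 0.1,  0.6, -2.1]), 'w': 26.0}
```

View pics/s2.png

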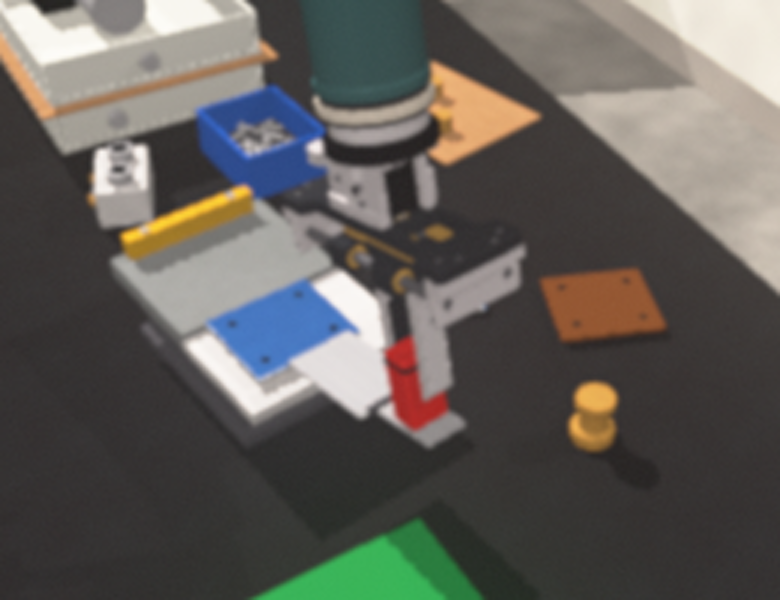

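The blade hovers in front of the cover. Its tip corners are at about (277,221) and (292,212) in the full picture, close to the cover's near edge.

```bash
python3 - <<'E'
from h import *
p=eyes.snapshot("side")
c,s=np.cos(SY),np.sin(SY);M=np.array([[c,s],[-s,c]])
for z in(.088,.095,.102):
    print(z,[np.round(M@(plane(p,u,z)[0,:2]*1000-S0),1) for u in[(277,221),(292.5,211.5)]])
print("cover near",[np.round(M@(plane(p,u,.079)[0,:2]*1000-S0),1) for u in[(268,225),(299,208.5)]])
E
```

```text
0.088 [array([-34.9, -97.1]), array([ 14.1, -92.3])]
0.095 [array([ -38.7, -103.8]), array([  9.8, -99.1])]
0.102 [array([ -42.5, -110.5]), array([   5.4, -105.9])]
cover near [array([-54.7, -86.6]), array([ 39.2, -84.5])]
```

>>> step_arm(commands=[[[0,-1.1,5.5,0,0,0,10],[0,-1.1,5.5,0,0,0,10],[0,-0.9,4.5,0,0,0,10],[0,0,0,0,0,0,10]]])

```text
time: 7.62
tool_pos: [0.528, -0.1206, 0.3227]
ee_rot: [2.942, 0.001, 0.238]
wrist_force: [-0.2, 0.1, -1.7]
width: 0.0257
finger_force: 30.0
```

>>> step_arm(commands=[[[0,-0.4,2,0,0,0,10],[0,0,0,0,0,0,10]]])

```text
time: 7.88
tool_pos: [0.5282, -0.1205, 0.3215]
ee_rot: [2.942, -0.0, 0.238]
wrist_force: [-0.1, 0.3, -1.2]
width: 0.026
finger_force: 30.0
```

>>> step_arm(commands=[[[0,-0.4,2,0,0,0,10],[0,0,0,0,0,0,10]]])

```text
time: 8.12
tool_pos: [0.5281, -0.1205, 0.3193]
ee_rot: [2.942, -0.0, 0.238]
wrist_force: [0.2, -0.1, -2.7]
width: 0.026
finger_force: 30.0
```

>>> step_arm(commands=[[[0,-0.4,2,0,0,0,10],[0,0,0,0,0,0,10]]])

```text
time: 8.38
tool_pos: [0.5281, -0.1206, 0.3172]
ee_rot: [2.942, -0.0, 0.238]
wrist_force: [-0.2, 0.2, -2.0]
width: 0.026
finger_force: 30.0
```

>>> step_arm(commands=[[[0,-0.3,1.5,0,0,0,10],[0,0,0,0,0,0,10]]])

```text
time: 8.62
tool_pos: [0.5281, -0.1206, 0.3157]
ee_rot: [2.942, -0.0, 0.238]
wrist_force: [0.1, -0.9, -1.2]
width: 0.026
finger_force: 30.0
```

>>> step_arm(commands=[[[0,-0.3,1.5,0,0,0,10],[0,0,0,0,0,0,10]]])

```text
time: 8.88
tool_pos: [0.5282, -0.1206, 0.3143]
ee_rot: [2.942, -0.0, 0.238]
wrist_force: [0.0, 0.5, -0.9]
width: 0.0258
finger_force: 30.0
```

>>> step_arm(commands=[[[0,-0.3,1.5,0,0,0,10],[0,0,0,0,0,0,10]]])

```text
time: 9.12
tool_pos: [0.5282, -0.1207, 0.3138]
ee_rot: [2.941, -0.001, 0.238]
wrist_force: [-0.0, 0.2, 3.1]
width: 0.026
finger_force: 30.0
```

>>> step_arm(commands=[[[0,-3.9,-1.1,0,0,0,10],[0,-3.9,-0.8,0,0,0,10],[0,-3.9,-0.8,0,0,0,10],[0,-3.9,-0.8,0,0,0,10],[0,-3.9,-0.8,0,0,0,10]]])

```text
time: 9.75
tool_pos: [0.5238, -0.1015, 0.3141]
ee_rot: [2.938, -0.002, 0.238]
wrist_force: [3.1, -5.9, 4.6]
width: 0.0261
finger_force: 30.0
```

```bash
python3 - <<'E'
from h import *
print(st(robot.get_obs()));p=eyes.snapshot("top")
b=blob(p,*BLUE,(320,243));print(len(b),b.mean(0),rect(p,b,.079))
E
```

```text
{'t': 9.75, 'tcp': array([  -5.5, -170. ,  314.1]), 'phi': np.float64(-0.2031), 'toolx': array([ 1.   , -0.   ,  0.002]), 'F': array([ 1.6, -6.4,  4.6]), 'w': 26.1}
741 [317.24696356 242.3022942 ] (array([491.1,  23. ]), array([88.5, 81.9]), 12.7)
```

>>> step_arm(commands=[[[0,-3.9,-1.0,0,0,0,10],[0,-3.9,-0.8,0,0,0,10]]])

```text
time: 10.05
tool_pos: [0.5218, -0.0939, 0.3141]
ee_rot: [2.938, -0.001, 0.238]
wrist_force: [2.0, -6.3, 4.0]
width: 0.0259
finger_force: 30.0
```

>>> step_arm(commands=[[[0,-3.9,-1.0,0,0,0,10],[0,-3.9,-0.8,0,0,0,10],[0,-3.9,-0.8,0,0,0,10],[0,-3.9,-0.8,0,0,0,10]]])

```text
time: 10.55
tool_pos: [0.5179, -0.0783, 0.314]
ee_rot: [2.939, -0.001, 0.238]
wrist_force: [1.2, -4.8, 3.8]
width: 0.0258
finger_force: 30.0
```

```bash
python3 - <<'E'
from h import *
print(st(robot.get_obs()));p=eyes.snapshot("side")
b=blob(p,*BLUE,(273,209));print(len(b),b.mean(0),rect(p,b,.079))
a=p["color"][120:270,180:380,::-1];cv2.imwrite("pics/s3.png",cv2.resize(a,(800,600),interpolation=cv2.INTER_CUBIC))
E
```

```text
{'t': 10.55, 'tcp': array([  -5.7, -146.1,  314. ]), 'phi': np.float64(-0.2025), 'toolx': array([ 1.   , -0.   ,  0.001]), 'F': array([ 0.1, -5. ,  3.8]), 'w': 25.8}
648 [272.94290123 207.57561728] (array([490.1,  25.7]), array([92.2, 72.6]), 13.4)
```

View pics/s3.png

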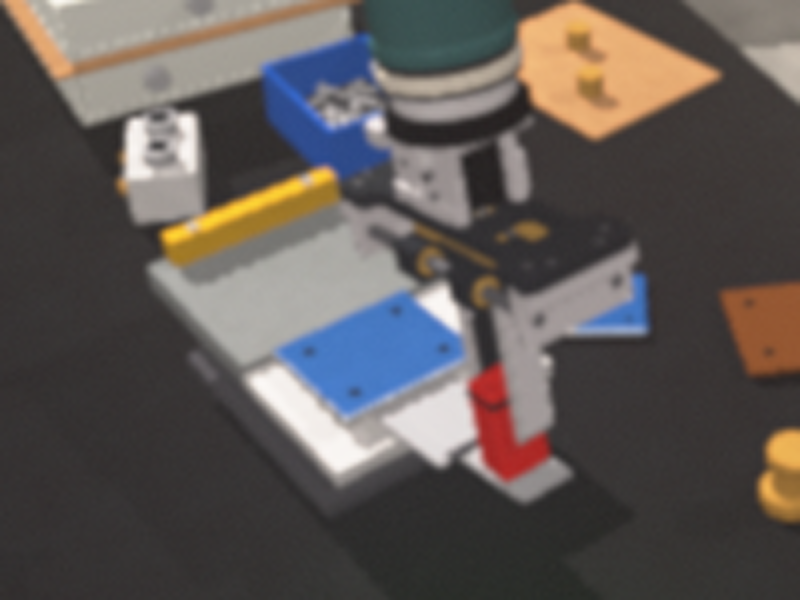

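The blade is under the cover. In the full picture the cover is centred at about (273,208) and its near edge is slightly raised. Next I plan the tipping arc.

```bash
cat > arc.py <<'E'
import numpy as np
H=4.7;P=np.array([-1,72.]);
def tip(phi): return (226.5-H)*np.array([np.sin(phi),-np.cos(phi)])+135*np.array([np.cos(phi),np.sin(phi)])
def rows(wp,tcp,phi):
    "wp: list of (tip s, tip z, phi)"
    out=[]
    for s,z,f in wp:
        d=np.array([s,z])-tip(f)-tcp
        r=[0,round(-(d[0]*np.cos(phi)+d[1]*np.sin(phi)),1),round(d[0]*np.sin(phi)-d[1]*np.cos(phi),1),round(f-phi,3),0,0,10]
        out.append(r); w=r; tcp=tcp+[-w[1]*np.cos(phi)+w[2]*np.sin(phi),-w[1]*np.sin(phi)-w[2]*np.cos(phi)]; phi+=w[3]
    return out,tcp,phi
E
python3 - <<'E'
from arc import *
tcp=np.array([-146.1,314.]);phi=-.2025
T=tcp+tip(phi);r=np.hypot(*(T-P));th0=np.arctan2(T[1]-P[1],-(T[0]-P[0]));print(T,r,th0)
ths=np.linspace(th0,1.75,37)[1:];wp=[]
for th in ths:
    f=-.2025+.70*min(1,(th-th0)/1.1);t=P+r*np.array([-np.cos(th),np.sin(th)]);wp.append((*t,f))
    b=f+.047
    if t[0]-100<-112: c=t[1]-(t[0]+112)*np.tan(b)-70
    print(round(th,2),np.round(t,0),round(f,2),round(c,1),end="; ")
R,t,p=rows(wp,tcp,phi);print();print(R,t,p,t+tip(p))
E
```

```text
[-58.46664251  69.5810264 ] 57.51753153673074 -0.04206869081543906
0.01 [-59.  72.] -0.17 9.1; 0.06 [-58.  75.] -0.14 10.3; 0.11 [-58.  78.] -0.11 11.4; 0.16 [-58.  81.] -0.08 12.6; 0.21 [-57.  84.] -0.04 13.7; 0.26 [-57.  87.] -0.01 14.7; 0.31 [-56.  89.] 0.02 15.6; 0.36 [-55.  92.] 0.05 16.4; 0.41 [-54.  95.] 0.08 17.1; 0.46 [-53.  97.] 0.11 17.7; 0.51 [-51. 100.] 0.15 18.0; 0.56 [-50. 102.] 0.18 18.1; 0.61 [-48. 105.] 0.21 18.0; 0.65 [-47. 107.] 0.24 17.7; 0.7 [-45. 109.] 0.27 17.0; 0.75 [-43. 111.] 0.3 16.1; 0.8 [-41. 113.] 0.34 14.8; 0.85 [-39. 115.] 0.37 13.1; 0.9 [-37. 117.] 0.4 11.1; 0.95 [-34. 119.] 0.43 8.6; 1.0 [-32. 121.] 0.46 5.7; 1.05 [-29. 122.] 0.49 2.3; 1.1 [-27. 123.] 0.5 1.8; 1.15 [-24. 125.] 0.5 1.5; 1.2 [-22. 126.] 0.5 1.0; 1.25 [-19. 127.] 0.5 0.3; 1.3 [-16. 127.] 0.5 -0.5; 1.35 [-13. 128.] 0.5 -1.5; 1.4 [-11. 129.] 0.5 -1.5; 1.45 [ -8. 129.] 0.5 -1.5; 1.5 [ -5. 129.] 0.5 -1.5; 1.55 [ -2. 130.] 0.5 -1.5; 1.6 [  1. 129.] 0.5 -1.5; 1.65 [  4. 129.] 0.5 -1.5; 1.7 [  6. 129.] 0.5 -1.5; 1.75 [  9. 129.] 0.5 -1.5; 
[[0, np.float64(7.6), np.float64(1.6), np.float64(0.0
[... 1774 characters left out ...]
0, 0, 10], [0, np.float64(-2.7), np.float64(0.8), np.float64(-0.0), 0, 0, 10], [0, np.float64(-2.8), np.float64(0.8), np.float64(-0.0), 0, 0, 10], [0, np.float64(-2.6), np.float64(1.0), np.float64(-0.0), 0, 0, 10], [0, np.float64(-2.7), np.float64(1.1), np.float64(-0.0), 0, 0, 10], [0, np.float64(-2.5), np.float64(1.3), np.float64(-0.0), 0, 0, 10], [0, np.float64(-2.6), np.float64(1.4), np.float64(-0.0), 0, 0, 10], [0, np.float64(-2.4), np.float64(1.5), np.float64(-0.0), 0, 0, 10], [0, np.float64(-2.4), np.float64(1.6), np.float64(-0.0), 0, 0, 10], [0, np.float64(-2.2), np.float64(1.7), np.float64(-0.0), 0, 0, 10]] [-215.26430198  259.07907726] 0.49750000000000016 [  9.22041273 128.59209378]
```

```bash
python3 - <<'E'
from arc import *
tcp=np.array([-146.1,314.]);phi=-.2025
T=tcp+tip(phi);r=np.hypot(*(T-P));th0=np.arctan2(T[1]-P[1],-(T[0]-P[0]))
wp=[]
for th in np.linspace(th0,1.78,37)[1:]:
    f=-.2025+.352*min(1,(th-th0)/1.08);wp.append((*(P+r*np.array([-np.cos(th),np.sin(th)])),f))
R,t,p=rows(wp,tcp,phi);print([[float(x) for x in r[1:4]] for r in R],t,p,t+tip(p))
R,t,p=rows(wp[:20],tcp,phi);print(t,p,t+tip(p))
E
```

```text
[[4.3, -0.6, 0.016], [4.1, -0.6, 0.017], [3.8, -0.6, 0.016], [3.7, -0.7, 0.017], [3.5, -0.6, 0.016], [3.3, -0.7, 0.017], [3.1, -0.6, 0.016], [3.0, -0.5, 0.017], [2.7, -0.6, 0.016], [2.5, -0.4, 0.017], [2.4, -0.4, 0.016], [2.2, -0.2, 0.017], [2.0, -0.2, 0.016], [1.9, -0.1, 0.017], [1.7, 0.1, 0.016], [1.6, 0.2, 0.017], [1.5, 0.4, 0.016], [1.3, 0.5, 0.017], [1.2, 0.6, 0.016], [1.1, 0.8, 0.017], [1.0, 1.0, 0.016], [-1.5, -0.3, 0.006], [-2.7, -0.9, -0.0], [-2.8, -0.8, -0.0], [-2.9, -0.6, -0.0], [-2.8, -0.5, -0.0], [-2.9, -0.4, -0.0], [-2.9, -0.2, -0.0], [-2.9, -0.1, -0.0], [-2.9, 0.1, -0.0], [-2.9, 0.3, -0.0], [-2.9, 0.3, -0.0], [-2.9, 0.6, -0.0], [-2.8, 0.6, -0.0], [-2.8, 0.8, -0.0], [-2.8, 1.0, -0.0]] [-155.54838853  327.48081678] 0.14950000000000008 [ 10.98149631 128.26224973]
[-195.61007149  322.3433404 ] 0.12750000000000006 [-33.5029402  119.50962036]
```

>>> step_arm(commands=[[[0,4.3,-0.6,0.016,0,0,10],[0,4.1,-0.6,0.017,0,0,10],[0,3.8,-0.6,0.016,0,0,10],[0,3.7,-0.7,0.017,0,0,10],[0,3.5,-0.6,0.016,0,0,10],[0,3.3,-0.7,0.017,0,0,10],[0,3.1,-0.6,0.016,0,0,10],[0,3.0,-0.5,0.017,0,0,10],[0,2.7,-0.6,0.016,0,0,10],[0,2.5,-0.4,0.017,0,0,10]]])

```text
time: 11.85
tool_pos: [0.5256, -0.1101, 0.3242]
ee_rot: [3.107, -0.001, 0.238]
wrist_force: [0.5, 0.5, -3.2]
width: 0.0256
finger_force: 30.0
```

```bash
python3 - <<'E'
from h import *
import arc
o=robot.get_obs();q=st(o);print(q,q["tcp"][1:]+arc.tip(q["phi"]));p=eyes.snapshot("side")
a=p["color"][120:270,180:380,::-1];cv2.imwrite("pics/s4.png",cv2.resize(a,(800,600),interpolation=cv2.INTER_CUBIC))
E
```

```text
{'t': 11.85, 'tcp': array([  -5.7, -178.8,  324.2]), 'phi': np.float64(-0.0343), 'toolx': array([ 1.   , -0.   ,  0.001]), 'F': array([ 0.6,  0.4, -3.2]), 'w': 25.6} [-51.48565364  97.90086785]
```

View pics/s4.png

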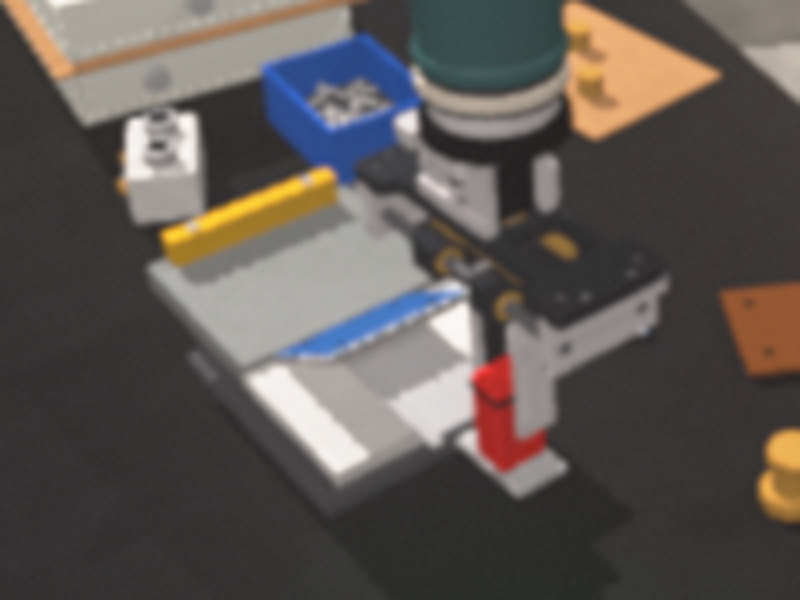

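The cover is tipping up about the step edge as planned. Its blue face now shows as a thin band from (250,208) to (296,192) in the full picture.

>>> step_arm(commands=[[[0,2.4,-0.4,0.016,0,0,10],[0,2.2,-0.2,0.017,0,0,10],[0,2.0,-0.2,0.016,0,0,10],[0,1.9,-0.1,0.017,0,0,10],[0,1.7,0.1,0.016,0,0,10],[0,1.6,0.2,0.017,0,0,10],[0,1.5,0.4,0.016,0,0,10],[0,1.3,0.5,0.017,0,0,10],[0,1.2,0.6,0.016,0,0,10],[0,1.1,0.8,0.017,0,0,10],[0,1.0,1.0,0.016,0,0,10],[0,-1.5,-0.3,0.006,0,0,10],[0,-2.7,-0.9,0,0,0,10],[0,-2.8,-0.8,0,0,0,10],[0,-2.9,-0.6,0,0,0,10],[0,-2.8,-0.5,0,0,0,10],[0,-2.9,-0.4,0,0,0,10],[0,-2.9,-0.2,0,0,0,10]]])

```text
time: 14.15
tool_pos: [0.5254, -0.1094, 0.3273]
ee_rot: [-2.99, -0.001, 0.238]
wrist_force: [0.7, -0.6, -2.4]
width: 0.026
finger_force: 30.0
```

```bash
python3 - <<'E'
from h import *
import arc
o=robot.get_obs();q=st(o);print(q,q["tcp"][1:]+arc.tip(q["phi"]));p=eyes.snapshot("side")
a=p["color"][120:270,180:380,::-1];cv2.imwrite("pics/s5.png",cv2.resize(a,(800,600),interpolation=cv2.INTER_CUBIC))
E
```

```text
{'t': 14.15, 'tcp': array([  -5.7, -178.1,  327.3]), 'phi': np.float64(0.152), 'toolx': array([ 1.   , -0.   ,  0.001]), 'F': array([ 0.6, -0.8, -2.4]), 'w': 26.0} [-11.07258967 128.49837979]
```

View pics/s5.png

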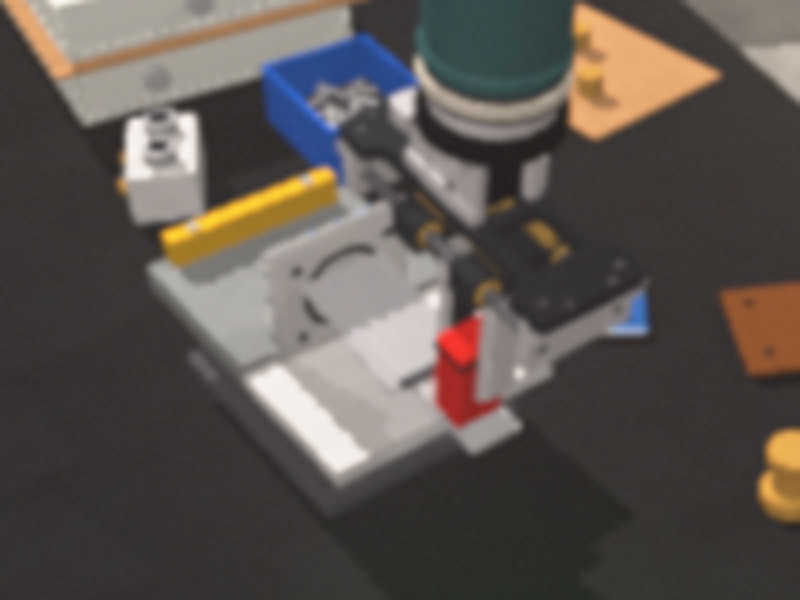

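The cover now stands nearly upright at the step edge, with its bare face and black ring towards the blade. I nudge it slowly past vertical.

>>> step_arm(commands=[[[0,-2,0.2,0,0,0,10],[0,-2,0.3,0,0,0,10],[0,-2,0.3,0,0,0,10],[0,-2,0.3,0,0,0,10],[0,-2,0.4,0,0,0,10],[0,-2,0.4,0,0,0,10],[0,-1.5,0.4,0,0,0,10],[0,-1.5,0.4,0,0,0,10],[0,-1.5,0.4,0,0,0,10],[0,-1.5,0.4,0,0,0,10]]])

```text
time: 15.45
tool_pos: [0.5212, -0.0917, 0.3264]
ee_rot: [-2.99, -0.0, 0.238]
wrist_force: [-0.1, -0.6, -1.3]
width: 0.0254
finger_force: 30.0
```

```bash
python3 - <<'E'
from h import *
import arc
o=robot.get_obs();q=st(o);print(q,q["tcp"][1:]+arc.tip(q["phi"]));p=eyes.snapshot("side")
a=p["color"][120:270,180:380,::-1];cv2.imwrite("pics/s6.png",cv2.resize(a,(800,600),interpolation=cv2.INTER_CUBIC))
E
```

```text
{'t': 15.45, 'tcp': array([  -5.7, -159.9,  326.4]), 'phi': np.float64(0.152), 'toolx': array([ 1., -0.,  0.]), 'F': array([-0.2, -0.6, -1.3]), 'w': 25.4} [  7.12741033 127.59837979]
```

View pics/s6.png

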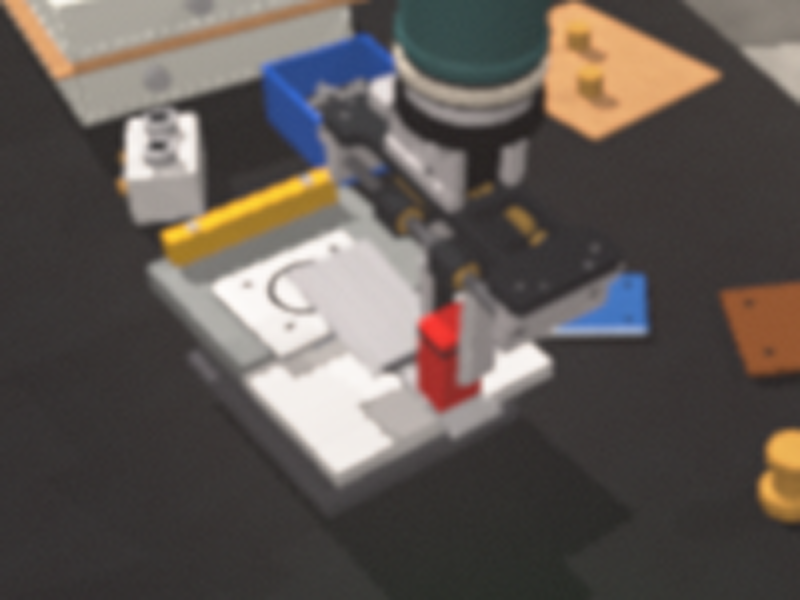

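The cover now lies bare side up, ring visible, on the upper step, with its near-left corner at about (249,209) in the full picture. Ten pictures are used up, so I continue on numbers only.

```bash
python3 - <<'E'
from h import *
import arc
p=eyes.snapshot("side");c,s=np.cos(SY),np.sin(SY);M=np.array([[c,s],[-s,c]])
for u in [(248.75,209.25),(233.25,191)]:print(np.round(M@(plane(p,u,.082)[0,:2]*1000-S0),1))
q=st(robot.get_obs())
wp=[(7-37*k/4,127.6-2*k,.152) for k in(1,2,3,4)]+[(-30,119.6-41*k/8,.152-.252*k/8) for k in range(1,9)]
R,t,f=arc.rows(wp,q["tcp"][1:],q["phi"]);print([[float(x) for x in r[1:4]] for r in R],t,f,t+arc.tip(f))
E
```

```text
[-62.5  -9.7]
[-56.5  81.8]
[[9.6, 0.6, 0.0], [9.4, 0.5, 0.0], [9.5, 0.6, 0.0], [9.4, 0.6, 0.0], [-6.3, 0.9, -0.032], [-6.4, 1.0, -0.031], [-6.6, 0.9, -0.032], [-6.8, 1.0, -0.031], [-6.9, 1.0, -0.032], [-7.1, 1.0, -0.031], [-7.2, 0.9, -0.032], [-7.4, 1.0, -0.031]] [-142.18488161  312.76831749] -0.1 [-30.00237111  78.59888239]
```

>>> step_arm(commands=[[[0,9.6,0.6,0,0,0,10],[0,9.4,0.5,0,0,0,10],[0,9.5,0.6,0,0,0,10],[0,9.4,0.6,0,0,0,10],[0,-6.3,0.9,-0.032,0,0,10],[0,-6.4,1.0,-0.031,0,0,10],[0,-6.6,0.9,-0.032,0,0,10],[0,-6.8,1.0,-0.031,0,0,10],[0,-6.9,1.0,-0.032,0,0,10],[0,-7.1,1.0,-0.031,0,0,10],[0,-7.2,0.9,-0.032,0,0,10],[0,-7.4,1.0,-0.031,0,0,10],[0,0,0,0,0,0,10]]])

```text
time: 17.18
tool_pos: [0.5168, -0.0739, 0.3126]
ee_rot: [3.041, -0.0, 0.239]
wrist_force: [1.8, -0.0, -1.8]
width: 0.026
finger_force: 30.0
```

```bash
python3 - <<'E'
from h import *
import arc
q=st(robot.get_obs());print(q,q["tcp"][1:]+arc.tip(q["phi"]))
p=eyes.snapshot("side");b=blob(p,*RED,(285,210));print(len(b),b.mean(0))
E
```

```text
{'t': 17.18, 'tcp': array([  -5.7, -141.5,  312.6]), 'phi': np.float64(-0.1003), 'toolx': array([1.   , 0.001, 0.   ]), 'F': array([ 1.8, -0.5, -1.8]), 'w': 26.0} [-29.38774538  78.39692068]
43 [296.25581395 212.48837209]
```

>>> step_arm(commands=[[[0,-3,-0.3,0,0,0,10],[0,-4,-0.4,0,0,0,10],[0,-4,-0.4,0,0,0,10],[0,-3,-0.3,0,0,0,10],[0,-3,-0.3,0,0,0,10],[0,-3,-0.3,0,0,0,10],[0,-3,-0.3,0,0,0,10],[0,-3,-0.3,0,0,0,10],[0,-3,-0.3,0,0,0,10]]])

```text
time: 18.35
tool_pos: [0.5102, -0.0463, 0.3129]
ee_rot: [3.041, -0.001, 0.238]
wrist_force: [0.2, -1.2, -1.6]
width: 0.026
finger_force: 30.0
```

```bash
python3 - <<'E'
from h import *
import arc
q=st(robot.get_obs());print(q,q["tcp"][1:]+arc.tip(q["phi"]))
E
```

```text
{'t': 18.35, 'tcp': array([  -5.7, -113.2,  312.9]), 'phi': np.float64(-0.1008), 'toolx': array([ 1.   , -0.   ,  0.001]), 'F': array([-0.1, -1.3, -1.6]), 'w': 26.0} [-1.20486093 78.64089383]
```

>>> step_arm(commands=[[[0,-3,-0.3,0,0,0,10],[0,-3,-0.3,0,0,0,10],[0,-3,-0.3,0,0,0,10],[0,-3,-0.3,0,0,0,10],[0,-3,-0.3,0,0,0,10],[0,-3,-0.3,0,0,0,10],[0,-3,-0.3,0,0,0,10],[0,-3,-0.3,0,0,0,10]]])

```text
time: 19.35
tool_pos: [0.5044, -0.0227, 0.3128]
ee_rot: [3.041, -0.0, 0.238]
wrist_force: [0.3, -2.0, -0.8]
width: 0.0258
finger_force: 30.0
```

```bash
python3 - <<'E'
from h import *
import arc
q=st(robot.get_obs());print(q,q["tcp"][1:]+arc.tip(q["phi"]))
o=robot.get_obs();p=eyes.snapshot("side");print("side",m1(p,"cover"))
c,s=np.cos(SY),np.sin(SY);M=np.array([[c,s],[-s,c]])
g=cv2.cvtColor(p["color"],cv2.COLOR_RGB2GRAY)
for d in models.masks_of(p,"cover")[:4]:
    ys,xs=np.where(d["mask"]);w=(plane(p,np.c_[xs,ys],.083)[:,:2]*1000-S0)@M.T
    r=cv2.minAreaRect(w.astype(np.float32));print(d["confidence"],d["xy"],np.round(w.min(0)),np.round(w.max(0)),np.round(r[0]),np.round(r[1]),round(r[2],1))
E
```

```text
{'t': 19.35, 'tcp': array([ -5.7, -88.8, 312.8]), 'phi': np.float64(-0.1001), 'toolx': array([ 1., -0.,  0.]), 'F': array([-0.2, -2. , -0.8]), 'w': 25.8} [23.359093   78.61934781]
side [([375.9, 205.1], 0.86), ([254.0, 187.6], 0.68), ([328.0, 198.1], 0.66), ([266.5, 201.6], 0.23)]
0.86 [330.0, 196.6] [  87. -136.] [168. -56.] [128. -97.] [59. 63.] 50.8
0.86 [379.8, 201.3] [ 159. -253.] [ 275. -141.] [ 217. -197.] [87. 93.] 59.1
0.62 [251.0, 184.8] [-60.  15.] [ 41. 111.] [-10.  63.] [ 96. 100.] 89.7
```

>>> step_arm(commands=[[[0,-2,-0.2,0,0,0,10],[0,-2,-0.2,0,0,0,10],[0,-1,-0.1,0,0,0,10],[0,-1,-0.1,0,0,0,10]]])

```text
time: 20.0
tool_pos: [0.503, -0.017, 0.3128]
ee_rot: [3.041, -0.0, 0.238]
wrist_force: [1.5, -1.9, -1.3]
width: 0.0258
finger_force: 30.0
```

>>> step_arm(commands=[[[0,-1,-0.1,0,0,0,10],[0,0,0,0,0,0,10]]])

```text
time: 20.25
tool_pos: [0.5028, -0.0159, 0.3128]
ee_rot: [3.042, -0.0, 0.238]
wrist_force: [0.8, -1.8, -1.7]
width: 0.0258
finger_force: 30.0
```

>>> step_arm(commands=[[[0,-1,-0.1,0,0,0,10],[0,0,0,0,0,0,10]]])

```text
time: 20.5
tool_pos: [0.5026, -0.015, 0.3128]
ee_rot: [3.042, -0.0, 0.238]
wrist_force: [-0.3, -0.4, -0.8]
width: 0.0259
finger_force: 30.0
```

>>> step_arm(commands=[[[0,-1,-0.1,0,0,0,10],[0,0,0,0,0,0,10]]])

```text
time: 20.75
tool_pos: [0.5023, -0.014, 0.3128]
ee_rot: [3.042, -0.0, 0.238]
wrist_force: [0.1, -0.7, -1.4]
width: 0.0259
finger_force: 30.0
```

>>> step_arm(commands=[[[0,-1,-0.1,0,0,0,10],[0,0,0,0,0,0,10]]])

```text
time: 21.0
tool_pos: [0.5022, -0.0133, 0.3129]
ee_rot: [3.041, -0.001, 0.238]
wrist_force: [0.6, -3.1, -1.0]
width: 0.0257
finger_force: 30.0
```

>>> step_arm(commands=[[[0,-1,-0.1,0,0,0,10],[0,0,0,0,0,0,10]]])

```text
time: 21.25
tool_pos: [0.502, -0.0128, 0.3131]
ee_rot: [3.039, -0.001, 0.237]
wrist_force: [0.2, -5.3, 0.2]
width: 0.0257
finger_force: 30.0
```

```bash
python3 - <<'E'
from h import *
import arc
q=st(robot.get_obs());print(q,q["tcp"][1:]+arc.tip(q["phi"]))
p=eyes.snapshot("side")
c,s=np.cos(SY),np.sin(SY);M=np.array([[c,s],[-s,c]])
for d in models.masks_of(p,"cover")[:4]:
    ys,xs=np.where(d["mask"]);w=(plane(p,np.c_[xs,ys],.083)[:,:2]*1000-S0)@M.T
    print(round(d["confidence"],2),d["xy"],np.round(w.min(0)),np.round(w.max(0)))
b=blob(p,*YEL,(243,175))
w=(plane(p,b,.098)[:,:2]*1000-S0)@M.T;print("yellow",np.round(w.min(0)),np.round(w.max(0)))
# grey profile along s at x=-35,-10 on z=.085
e,r=cam(p)
for x in(-45,-20):
    out=[]
    for t in range(0,140,4):
        W=np.r_[(M.T@[x,t]+S0)/1000,.082];v=(W-e)@r;u=p["camera_matrix"]@[v[0]/-v[2],-v[1]/-v[2],1]
        out.append(tuple(int(a) for a in p["color"][int(round(u[1])),int(round(u[0]))]))
    print(x,[(4*i,v) for i,v in enumerate(out)])
E
```

```text
{'t': 21.25, 'tcp': array([ -5.7, -78.7, 313.1]), 'phi': np.float64(-0.1028), 'toolx': array([ 1.   , -0.001,  0.001]), 'F': array([-1.1, -5.2,  0.2]), 'w': 25.7} [32.82639718 78.61737222]
0.79 [250.7, 186.4] [-62.  26.] [ 40. 121.]
0.67 [327.9, 196.4] [  87. -136.] [168. -54.]
0.61 [380.1, 200.2] [ 157. -252.] [ 275. -141.]
yellow [-71. 104.] [ 43. 138.]
-45 [(0, (159, 157, 154)), (4, (158, 157, 153)), (8, (155, 153, 150)), (12, (153, 151, 148)), (16, (159, 155, 153)), (20, (139, 136, 133)), (24, (131, 128, 124)), (28, (179, 172, 167)), (32, (238, 232, 228)), (36, (238, 232, 228)), (40, (247, 244, 240)), (44, (248, 245, 242)), (48, (244, 239, 235)), (52, (244, 239, 235)), (56, (245, 241, 237)), (60, (250, 247, 244)), (64, (250, 247, 244)), (68, (250, 247, 245)), (72, (250, 248, 245)), (76, (250, 248, 245)), (80, (250, 248, 245)), (84, (250, 247, 245)), (88, (250, 247, 245)), (92, (250, 247, 245)), (96, (250, 247, 245)), (100, (250, 247, 244)), (104, (242, 237, 233)), (108, (245, 240, 237)), (112, (215, 205, 200)), (116, (189, 178, 168)), (120, (183, 169, 154)), (124, (171, 144, 106)
[... 185 characters left out ...]
)), (20, (225, 221, 219)), (24, (224, 219, 218)), (28, (220, 213, 211)), (32, (219, 212, 209)), (36, (235, 229, 225)), (40, (247, 243, 240)), (44, (249, 246, 243)), (48, (249, 246, 243)), (52, (235, 229, 225)), (56, (202, 193, 187)), (60, (200, 192, 186)), (64, (239, 234, 230)), (68, (250, 246, 244)), (72, (247, 243, 240)), (76, (249, 246, 243)), (80, (243, 238, 234)), (84, (245, 240, 237)), (88, (249, 245, 242)), (92, (248, 245, 242)), (96, (246, 242, 239)), (100, (236, 229, 226)), (104, (172, 165, 161)), (108, (213, 204, 199)), (112, (213, 204, 199)), (116, (200, 192, 185)), (120, (177, 157, 131)), (124, (177, 157, 131)), (128, (165, 129, 61)), (132, (162, 122, 41)), (136, (162, 122, 41))]
```

>>> step_arm(commands=[[[0,-0.8,-0.1,0,0,0,10],[0,0,0,0,0,0,10],[0,2,0.2,0,0,0,10],[0,6,0.6,0,0,0,10],[0,12,1.2,0,0,0,10],[0,15,1.5,0,0,0,10],[0,15,1.5,0,0,0,10],[0,15,1.5,0,0,0,10],[0,0,-15,0.05,0,0,10],[0,0,-15,0.053,0,0,10],[0,0,0,0,0,0,10]]])

```text
time: 22.72
tool_pos: [0.5171, -0.0737, 0.3441]
ee_rot: [-3.141, -0.003, 0.237]
wrist_force: [0.1, -0.3, -1.0]
width: 0.0257
finger_force: 30.0
```

```bash
python3 - <<'E'
from h import *
o=robot.get_obs();q=st(o);print(q)
Rt=R.from_euler("xyz",o["ee_rot"]).as_matrix();print(Rt.T@(np.array([.4684,-.3399,.2295])-o["tool_pos"])*1000, o["ee_rot"])
p=eyes.snapshot("side");c,s=np.cos(SY),np.sin(SY);M=np.array([[c,s],[-s,c]])
cv2.imwrite("pics/x.png",p["color"][:,:,::-1])
for d in models.masks_of(p,"cover")[:4]:
    ys,xs=np.where(d["mask"]);w=(plane(p,np.c_[xs,ys],.083)[:,:2]*1000-S0)@M.T;r=cv2.minAreaRect(w.astype(np.float32))
    print(round(d["confidence"],2),d["xy"],np.round(w.min(0)),np.round(w.max(0)),r)
E
```

```text
{'t': 22.73, 'tcp': array([  -5.4, -141.4,  344.1]), 'phi': np.float64(0.0009), 'toolx': array([ 1.   , -0.001,  0.003]), 'F': array([-0. , -0.3, -1. ]), 'w': 25.7}
[-110.08521133  247.44718427  114.03248202] [-3.14070661 -0.0032569   0.23661944]
0.93 [379.9, 202.4] [ 161. -253.] [ 275. -143.] ((216.90097045898438, -197.82118225097656), (88.67292785644531, 91.33574676513672), 61.416236877441406)
0.92 [250.3, 185.7] [-62.  25.] [ 40. 122.] ((-9.947486877441406, 73.07356262207031), (104.50635528564453, 94.18470764160156), 2.5767648220062256)
0.67 [326.5, 200.5] [  89. -137.] [168. -57.] ((126.6595687866211, -98.52423095703125), (62.81435012817383, 63.59700393676758), 50.79029083251953)
```

```bash
python3 - <<'E'
from h import *
M=np.array([[np.cos(SY),np.sin(SY)],[-np.sin(SY),np.cos(SY)]])
def prof(p,o=None):
    e,r=cam(p,o);g=p["color"].astype(np.float32)
    for x in range(-70,41,10):
        t=np.arange(10,142,3.);W=np.c_[(np.c_[np.full(len(t),x),t]@M+S0)/1000,np.full(len(t),.082)]
        v=(W-e)@r;u=np.c_[v[:,0]/-v[:,2],v[:,1]/v[:,2]]@np.diag([p["camera_matrix"][0,0]]*2)+p["camera_matrix"][:2,2]
        m=cv2.remap(g,u[:,0].astype(np.float32),u[:,1].astype(np.float32),1)[:,0]
        print(x,"B",*(int(a) for a in m[:,2]))
print("s",*range(10,142,3));p=eyes.snapshot("side");prof(p)
o=robot.get_obs();p=eyes.snapshot("wrist");print("wrist");prof(p,o)
E
```

```text
s 10 13 16 19 22 25 28 31 34 37 40 43 46 49 52 55 58 61 64 67 70 73 76 79 82 85 88 91 94 97 100 103 106 109 112 115 118 121 124 127 130 133 136 139
-70 B 166 170 171 172 171 169 167 165 163 162 163 164 164 163 163 162 162 163 164 164 164 164 164 164 164 163 163 163 160 157 156 159 159 164 161 159 149 144 137 130 111 87 68 56
-60 B 162 160 156 147 143 143 164 179 193 196 199 199 201 201 203 205 205 206 204 206 206 209 209 211 210 209 209 205 205 193 181 162 150 143 138 127 110 82 62 45 40 40 40 41
-50 B 163 163 158 145 128 135 158 198 226 236 239 241 241 242 243 244 244 244 244 244 244 245 245 245 245 245 245 245 245 245 246 244 239 224 202 181 160 135 105 74 51 43 41 42
-40 B 165 165 158 145 129 128 154 190 221 234 239 240 237 223 201 205 221 236 240 241 240 239 238 239 238 239 241 243 244 244 242 236 210 178 168 161 159 140 105 70 49 41 41 44
-30 B 170 165 152 133 120 124 145 183 215 232 239 242 243 244 241 237 224 213 195 185 185 188 208 212 218 212 207 178 159 165 191 224 232 224 207 187 166 139 107 76 51 44 41 43
-20 B 185 183 178 166 161 153 162 175 201 221 233 239 242 235 223 2
[... 2360 characters left out ...]
9 66 99 232 235 233 232 236 216 126 101 102 147 228 229 226 228 229 219 39 0 0 0 0 0 0 0 0 0 0 0
10 B 168 168 167 161 119 108 91 105 156 197 226 234 232 234 234 188 44 98 222 232 236 233 232 231 234 232 231 230 228 192 43 88 0 0 0 0 0 0 0 0 0 0 0 0
20 B 154 152 153 155 112 107 90 96 143 184 220 236 233 234 234 232 233 232 234 210 132 66 48 43 45 48 84 162 231 235 233 65 0 0 0 0 0 0 0 0 0 0 0 0
30 B 153 154 157 128 109 106 89 88 129 170 209 234 233 233 230 232 233 233 236 237 238 239 236 236 235 237 235 234 236 235 189 0 0 0 0 0 0 0 0 0 0 0 0 0
40 B 153 156 154 143 104 104 89 85 114 135 139 147 150 158 163 167 174 178 185 194 197 207 207 212 218 220 222 226 229 230 0 0 0 0 0 0 0 0 0 0 0 0 0 0
```

>>> step_arm(commands=[[[-10,-10,-21,0,0,0,10],[-28,-36,-22,0,0,0,10],[-28,-38,-22,0,0,0,10],[-28,-36,-20,0,0,0,10],[0,0,0,0,0,0,10],[0,0,0,0,0,0,10]]])

```text
time: 23.68
tool_pos: [0.397, 0.0216, 0.4274]
ee_rot: [-3.139, -0.0, 0.238]
wrist_force: [0.7, -0.0, -1.1]
width: 0.0259
finger_force: 30.0
```

```bash
cat > look.py <<'E'
from h import *
M=np.array([[np.cos(SY),np.sin(SY)],[-np.sin(SY),np.cos(SY)]])
o=robot.get_obs();print(st(o));p=eyes.snapshot("wrist");e,r=cam(p,o);np.savez("w3.npz",o=o,p=p,allow_pickle=True)
# metric rectified view, 1 mm/px, z=.082; rows = s from 150 down, cols = x -90..90
xx,ss=np.meshgrid(np.arange(-90,91,1.),np.arange(150,-31,-1.))
W=np.c_[(np.c_[xx.ravel(),ss.ravel()]@M+S0)/1000,np.full(xx.size,.082)];v=(W-e)@r;f=p["camera_matrix"][0,0]
u=np.c_[v[:,0]/-v[:,2],v[:,1]/v[:,2]]*f+p["camera_matrix"][:2,2]
I=cv2.remap(p["color"],u[:,0].astype(np.float32).reshape(xx.shape),u[:,1].astype(np.float32).reshape(xx.shape),1)
np.save("rect.npy",I)
print("cols x=-70..50 step 5; rows s");g=I[:,:,2].astype(int)
for s in list(range(146,100,-2))+list(range(100,40,-10))+list(range(42,12,-2)):print(s,*g[150-s,20:141:6])
for d in models.masks_of(p,"cover")[:3]:
    ys,xs=np.where(d["mask"]);w=(plane(p,np.c_[xs,ys],.082,o)[:,:2]*1000-S0)@M.T
    print(round(d["confidence"],2),cv2.minAreaRect(w.astype(np.float32)))
print([(q,(plane(p,xy,z,o)[0,:2]*1000-S0)@M.T,c) for q,z in(("cover",.085),("stand_stop",.076),("stand_edge",.076)) for xy,c in m1(p,q)[:2]])
E
python3 look.py
```

```text
{'t': 23.68, 'tcp': array([-99.7, -20.5, 427.4]), 'phi': np.float64(0.0024), 'toolx': array([1., 0., 0.]), 'F': array([ 0.7, -0.2, -1.1]), 'w': 25.9}
cols x=-70..50 step 5; rows s
146 42 38 36 35 39 39 41 40 37 40 39 40 40 40 40 41 41 39 41 41 40
144 41 1 0 3 44 7 3 7 10 10 10 8 8 14 14 19 16 17 16 15 26
142 39 0 0 0 139 28 0 0 0 0 0 0 0 0 0 0 0 0 0 0 101
140 37 0 0 0 193 100 0 0 0 0 0 0 0 0 0 0 0 0 0 0 182
138 40 0 0 0 200 123 0 0 0 0 0 0 0 0 0 0 0 0 0 0 193
136 67 0 0 0 184 99 0 0 0 0 0 0 0 0 0 0 0 0 0 0 190
134 133 24 0 0 108 33 0 0 0 0 0 0 0 0 0 0 0 0 0 0 157
132 148 36 0 0 12 0 0 0 0 0 0 0 0 0 0 0 0 0 0 0 56
130 147 50 0 0 0 0 0 0 0 0 0 0 0 0 0 0 0 0 0 0 0
128 146 72 0 2 4 2 1 3 5 1 0 2 0 1 1 1 2 0 1 1 0
126 148 93 1 4 1 3 5 4 3 4 2 2 1 5 3 2 4 4 0 1 2
124 149 114 4 21 18 15 20 19 19 14 17 18 18 16 13 13 14 8 14 2 5
122 155 136 37 108 113 106 105 109 108 100 104 107 101 98 101 103 96 94 94 28 4
120 158 147 83 159 161 160 159 160 159 157 158 157 155 156 156 155 152 153 152 66 40
118 157 156 108 165 165 165 164 165 163 164 163 162 161 162 160 160 159 159 157 103 93
116 158 155 110
[... 2176 characters left out ...]
9 157 158 154 157 155 153 154 157 155 151 150 149
18 156 157 156 152 153 157 156 157 158 157 158 156 159 157 153 153 156 154 153 150 148
16 157 156 153 152 152 157 156 157 156 157 159 157 159 157 153 153 155 153 153 150 149
14 156 155 152 153 153 158 155 156 157 159 162 157 158 156 156 153 154 152 154 151 149
0.6 ((-7.587284088134766, 76.48884582519531), (93.29113006591797, 101.0049057006836), 89.9304428100586)
[('cover', array([-10.64237622,  74.22532932]), 0.61), ('cover', array([  2.61131852, 116.54495696]), 0.54), ('stand_stop', array([  3.18371029, 117.97911558]), 0.96), ('stand_edge', array([ 2.07155855, -0.57348873]), 0.88), ('stand_edge', array([-188.99719098,  -17.62068241]), 0.54)]
```

The cover's far edge meets the yellow stop in one straight line, with no grey gap anywhere along x from -52 to 38 mm, so it is flush. Next the spatula goes back to the mat.

>>> step_arm(commands=[[[-2,30,8,0,0,0,10],[-2,48,16,0,0,0,10],[-2,48,16,0,0,0,10],[-2,48,16,0,0,0,10],[-2,48,16,0,0,0,10],[-2,48,16,0,0,0,10],[-2,48,16,0,0,0,10],[-2,40,10,0,0,-0.005,10],[0,10,10,0,0,-0.004,10],[0,0,25,0,0,0,10],[0,0,25,0,0,0,10],[0,0,15,0,0,0,10],[0,0,0,0,0,0,10],[0,0,0,0,0,0,10]]])

```text
time: 25.68
tool_pos: [0.4685, -0.3393, 0.2391]
ee_rot: [-3.14, -0.002, 0.247]
wrist_force: [0.6, 0.4, -1.4]
width: 0.0258
finger_force: 30.0
```

```bash
python3 - <<'E'
from h import *
o=robot.get_obs();Rt=R.from_euler("xyz",o["ee_rot"]).as_matrix();print(o["time"],o["wrist_force"],Rt.T@(np.array([.4684,-.3399,.2295])-o["tool_pos"])*1000, Rt[:,2],o["ee_rot"])
E
```

```text
25.675 [ 0.61732295  0.44026501 -1.41351199] [-0.23195989  0.59153099  9.59014737] [ 0.0012171   0.00177243 -0.99999769] [-3.14017183e+00 -1.61372669e-03  2.47149808e-01]
```

>>> step_arm(commands=[[[0,0,4,0,0,0,10],[0,0,3,0,0,0,10],[0,0,2,0,0,0,10],[0,0,0,0,0,0,10]]])

```text
time: 26.18
tool_pos: [0.4682, -0.3393, 0.2294]
ee_rot: [-3.139, -0.001, 0.247]
wrist_force: [0.1, 0.6, 1.9]
width: 0.0261
finger_force: 30.0
```

>>> step_arm(commands=[[[0,0,0.8,0,0,0,10],[0,0,0,0,0,0,10],[0,0,0,0,0,0,10]]])

```text
time: 26.55
tool_pos: [0.4682, -0.3392, 0.2293]
ee_rot: [-3.139, -0.001, 0.247]
wrist_force: [-1.1, 2.5, 6.3]
width: 0.0256
finger_force: 30.0
```

>>> step_arm(commands=[[[0,0,-0.8,0,0,0,10],[0,0,0,0,0,0,40],[0,0,0,0,0,0,60],[0,0,0,0,0,0,80],[0,0,0,0,0,0,80],[0,0,0,0,0,0,80],[0,0,-10,0,0,0,80],[0,0,-30,0,0,0,80],[0,0,-50,0,0,0,80],[0,0,-50,0,0,0,80],[0,0,-30,0,0,0,80],[0,0,0,0,0,0,80]]])

```text
time: 28.05
tool_pos: [0.4683, -0.3398, 0.4032]
ee_rot: [3.138, -0.005, 0.247]
wrist_force: [-0.5, 0.5, 0.0]
width: 0.0801
finger_force: 0.0
```

```bash
python3 - <<'E'
from h import *
o=robot.get_obs();print(o["time"],o["width"],o["wrist_force"],o["tool_pos"])
p=eyes.snapshot("wrist")
for q,z in [("spatula",.003),("spatula_grip",.048),("mat",0)]:
    print(q,[(xy,c,np.round(plane(p,xy,z,o)[0]*1000)) for xy,c in m1(p,q)[:2]])
b=blob(p,*RED,(320,200));print("red",rect(p,b,.066,o))
p=eyes.snapshot("side")
b=blob(p,*RED,(328,337));print("side red before 407@(327.8,340.2):",len(b),b.mean(0))
M=np.array([[np.cos(SY),np.sin(SY)],[-np.sin(SY),np.cos(SY)]])
for d in models.masks_of(p,"cover")[:3]:
    ys,xs=np.where(d["mask"]);w=(plane(p,np.c_[xs,ys],.083)[:,:2]*1000-S0)@M.T;print(round(d["confidence"],2),np.round(w.min(0)),np.round(w.max(0)))
E
```

```text
28.05 0.08010915345225109 [-0.45688037  0.48244922  0.0425073 ] [ 0.46826469 -0.33984295  0.40324976]
spatula [([320.0, 183.0], 0.8, array([ 465., -345.,    3.]))]
spatula_grip [([314.0, 189.3], 0.75, array([ 466., -337.,   48.]))]
mat [([280.5, 169.8], 0.61, array([ 469., -295.,    0.]))]
red (array([ 469.6, -338.8]), array([37.4, 22.6]), 14.0)
side red before 407@(327.8,340.2): 402 [326.35323383 338.7761194 ]
0.97 [-64.  24.] [ 41. 122.]
0.86 [ 157. -252.] [ 275. -140.]
0.17 [-110. -150.] [ 77. 160.]
```

The spatula stands flat on its mat and the gripper is clear of it. The cover is home against the stop, so I hand the job in.

```bash
python3 -c "
from bench import robot
print(robot.close_job())"
```

```text
the job is handed in; nothing more can be done
None
```

The cover was tipped over bare side up and pushed flush against the yellow stop, the spatula was laid flat on its mat and released, and the job was handed in at about 28 s; no verdict was returned.

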